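Hold a board down on the spring-loaded test jig

ROBOT

A 6-joint arm with a two-finger parallel gripper is mounted at the origin on the work surface; the furniture and walls round the work are solid. World frame = base frame: x ahead of the robot, y to its left, z up, the work surface at z = 0. Lengths are in m, angles in rad, forces in N, time in s.
With the tool pointing down it reaches from about 0.375 to 0.9 m from the base axis. Payload 3.1 kg.
Tool frame: the origin (TCP) lies at the centre of the arm's flange, where the gripper is bolted on; the fingertips stand 182 mm ahead of it and the grasp point (between the pads) lies 164 mm ahead of it; z points along the fingers, x is the direction in which the jaws open and shut, and the axes are right-handed (so a half turn about z gives the same grasp; the last joint's range is limited). The gripper opens to 87 mm and grips with 3 to 60 N. Pads are 19 mm wide; open, the fingers measure 117 mm over their backs; the gripper's body (75 mm by 190 mm) begins 51 mm behind the grasp point.
Start: joints at [-1.512, 0.527, 1.433, -0, 1.181, -0.178], TCP at [0.147, -0.608, 0.405] pointing down, gripper open.
Joint ranges: [-3.08, 3.08], [-0.75, 2.2], [0.22, 2.44], [-1.43, 4.57], [0, 2.65], [-2.85, 2.85]. Speed limits (rad/s): [2.79, 2.79, 3.14, 3.14, 3.14, 3.14].

INTERFACE

Orientations are given as a unit quaternion [x, y, z, w].
In Python, from rig import status, eyes, robot gives the robot as it stands. The module is installed in compiled form; this text tells all that it offers.
- The arm moves only by the tool step_arm, never from a script. Its argument "steps" is a list of rows, each a list of 7 numbers: the closure, from -1 (fully open) to 1 (shut), so that 0 is half open, then the shift along the tool's x, y, z each as a share of 0.025 m, from -1 to 1, then the turn, a rotation vector about the tool's x, y, z each as a share of 8 degrees, from -1 to 1. In form: [[jaw, dx, dy, dz, rx, ry, rz], ...]. A call has exactly 10 rows; each row shifts and turns the commanded pose from where the row before left it, along the tool's axes as they then stand; what a row does not reach is not made up. A row lasts 1/10 s, in which the tool goes at most 50 mm and 8.59 degrees, less where a joint would pass 70% of its speed; a pose out of reach is approached as far as the arm can. A call with a number of a shift or a turn outside -1 to 1 is refused whole. A call with a gripper value outside its range is refused whole. The fingers move at their own pace and stop on an object; "squeeze" is the grip in N (left out, the last holds). Time passes only in rows, so rows that do not move let the fingers close, or fill a call up. It gives the time, the measured TCP pose, the force and the opening at its end, in the units of the state.
- status.get_obs(): the state, without advancing time (a new reading comes with each control period).
- eyes.camera(name): name is "scene" or "side" or "wrist"; returns (picture, depth): 420x560x3 uint8, red, green, blue; 420x560 float32, m along the optical axis (not along the pixel's ray), 0 where there is no reading.
- eyes.camera_info(name): a dict with "K" (3x3 intrinsics, pixels), "R" (3x3) and "t" (3): a world point X has camera coordinates R X + t. Camera axes: x right, y down, z forward; pixel columns grow to the right and rows downward; lengths in m; the calibration is good to about 2 mm. A picture is of the moment at which its call begins: read the wrist's pose just before it. camera_info takes no time and is no camera call; for the wrist camera it gives the pose at the moment of the call.
- robot.hand_in(): hands the job in, once; it reports no verdict.
The state is a dict: "time": time; "q": joint angles; "joint_velocities": joint speeds; "joint_torque": joint torques, N m; "position": TCP position; "tool_rot": TCP orientation; "ft_force": force on the tool from outside, world axes, zero at the start; "moment": the same for the moment, N m; "grip_width": finger opening in m.
Only numpy, scipy, OpenCV 4.12 (cv2) and the standard library are available. Lean on these libraries where they do the work, as an engineer would, in place of code of your own. Each camera call takes 0.05 s, during which the arm holds its last target.

TASK

Take the small screwdriver off the test jig's probes, which it would short, and lay it on the bench clear of the jig. Then set the circuit board from the foam pad components-up between the jig's guide pins, its edge socket towards the jig's lead box, and press it firmly, without forcing, down against the probe springs until it sits level on all four stop posts. Finish while the arm is still holding the board down there, and leave the other things on the bench alone.

Things in the scene. Friction and masses are not known exactly. Their poses are not given: they have to be found in the camera images.
- jig: Test jig fixed to the bench: black box 146 x 172 mm (x by y), aluminium top 30 mm high; black lead box, 40 mm high, along its +y end (y = 85 to 119 mm). Origin: under the nest's centre, on the bench. Pointed steel guide pins, 9 mm thick, at (+-61, +-56) and (+-40, +-73.5) mm, straight to 52 mm above the bench, tips at 61 mm; the board fits between them with 1.5 mm play a side, its axes along the jig's.
- nest (a point): Jig frame: where the board's origin is when the board is fully down on the stops: centre of the nest, 36 mm above the bench; axes as the jig's.
- socket_mark (a point): Point of the jig right above which the board's edge socket belongs: nest side next to the lead box, x = -12, y = +63.5 mm in the jig's frame; a small steel plate on the lead box marks it.
- stops: The hard stop: four fixed steel posts of 9 mm diameter at (+-49, +-60) mm in the jig's frame, flat tops 38 mm above the bench, under the board's corners. Origin as the jig's.
- probe_plate (a joint): Travel, m downward, of the sprung grey probe plate (84 x 100 mm, brass probe tips up) in the middle of the nest. 0: up, tips 44 mm above the bench. At 0.006 the tips are level with the stop posts and the board meets them. The spring pushes up with about 4 N at 0 and 10 N at 0.006 (less the board's own weight), and lifts the board again if let go.
- plate_top (a point): Centre of the probe plate at the height of the probe tips; moves with the plate.
- pad: Black foam pad on the bench, 150 x 178 x 12 mm (x by y by z), fixed, on which the board lies at the start. Origin: centre of its underside.
- board: Green circuit board, lying on the foam pad, 110 x 135 mm (x by y), about 165 g. Origin: centre, at the level of the solder legs, 2 mm below the underside of the 2 mm thick plate; tallest parts 26 mm above it. By its +y edge, at x = -12 mm, sits the low edge socket (22 x 8 mm, top at 12 mm). Its start yaw is within 0.55 rad of the jig's.
- clips_right (a point): Top centre of one of the board's two blocks of fuse clips: 45 mm along the board's x, 24 mm along its y, from 4 to 18 mm above the board's origin, centred at x = 25.5, y = -24 mm. Grip it across the 24 mm (along the board's y): 30 mm are free on both sides. The board may be carried and pressed down by it.
- clips_left (a point): The same for the other block of fuse clips, centred at x = 25.5, y = +38 mm in the board's frame.
- board_socket (a point): The board's edge socket: point at the board's underside, x = -12, y = +63.5 mm in its frame; it must come over socket_mark.
- driver: Small screwdriver, 131 mm long, pale green handle, about 60 g, lying flat on the probe plate at the start. Origin: middle of its length, on its underside; its x axis points to the tip. Handle x = -64 to +3 mm, 14 mm wide, 15 mm high; shank 4 mm thick.
- driver_grip (a point): Point in the handle to grip the screwdriver by, x = -26 mm, 8 mm above its underside; grip across the handle (along the driver's y).
- tweezers: Bystander: steel tweezers, 121 mm, lying flat; origin at its middle.
- pliers: Bystander: black needle-nose pliers, 134 mm, lying flat; origin at its middle.
- spool: Bystander: blue solder spool, 62 mm wide, 76 mm high; origin at the middle of its underside.
- syringe: Bystander: flux syringe, 119 mm, lying flat; origin at its middle.
- marker: Bystander: felt marker, 126 mm, lying flat; origin at its middle.
Things that resemble listed ones, but are neither listed nor needed, are in the scene too. Of the things that look like the board, the larger one is meant.

How it is judged:
On the way, in this order (a step that is already met when the one before it is completed fails the run):
1. the screwdriver lies on the bench, off the jig and let go (height (world z) of driver between -0.02 and 0.012 m and angle between driver's own z axis and vertical below 0.2 rad and contact force between driver and jig below 0.05 N and contact force between driver and the fingers below 0.05 N and linear speed of driver below 0.03 m/s), for 0.2 s.
2. the board lies between the guide pins on the probes, the right way round (horizontal distance between board and nest below 0.004 m and horizontal distance between board_socket and socket_mark below 0.005 m and z of board in the frame of nest below 0.008 m and contact force between board and jig above 0.3 N), for 0.1 s.
At the end, for the whole second after the job is handed in: Held through the last second: probe plate at least 5.3 mm down, board on the stop posts with over 1 N, level (0.02 rad), still, within 3 mm of the nest centre, edge socket within 4 mm of its mark; screwdriver flat on the bench, touching neither jig nor fingers (value of joint probe_plate above 0.0053 m and contact force between board and stops above 1 N and z of board in the frame of nest below 0.001 m and horizontal distance between board and nest below 0.003 m and horizontal distance between board_socket and socket_mark below 0.004 m and angle between board's own z axis and vertical below 0.02 rad and linear speed of board below 0.01 m/s and (contact force between board and the fingers above 1 N or contact force between board and the arm above 1 N) and height (world z) of driver between -0.02 and 0.012 m and angle between driver's own z axis and vertical below 0.2 rad and contact force between driver and jig below 0.05 N and contact force between driver and the fingers below 0.05 N); the arm keeps its last pose, push and grip.
It fails at once if the board is forced onto the stop posts with more than 70 N (contact force between board and stops above 70 N).
It fails at once if the screwdriver or the board falls off the bench (height (world z) of any of driver, board below -0.05 m).
It fails at once if the board or the screwdriver is dropped or thrown (faster than 0.8 m/s with no finger on it) ((linear speed of driver above 0.8 m/s and contact force between driver and the fingers below 0.01 N) or (linear speed of board above 0.8 m/s and contact force between board and the fingers below 0.01 N)).
It fails at once if another thing on the bench is moved by more than 4 cm (distance of any of tweezers, pliers, spool, syringe, marker from where it was at the start of the episode above 0.04 m).
It also fails if it takes over 61 s, if anything falls off the work surface, if the arm or the gripper's body presses on something with over 40 N, if the wrist force passes 120 N, or if a joint passes its speed limit or range.

## Working session

There is one attempt and no reset: what is moved stays moved. The work goes in short steps, Python scripts to look and compute and a tool call to move; the robot and the scene stay as the last step left them, time stands still between calls to the robot, and variables do not carry over. Pictures are saved under pics/ and viewed, and the job is handed in when it is done.

Besides the shell and the picture viewer there is one more tool, called in YAML: its name, and indented under it one key for each argument. step_arm: Moves the arm, as the interface text tells. Its arguments: {"type":"object","properties":{"steps":{"type":"array"},"squeeze":{"type":"number"}},"required":["steps"]}

```bash
mkdir -p pics; python3 - <<'E'
from rig import status, eyes
import cv2,numpy as np
print(status.get_obs())
for n in ["scene","side","wrist"]:
    i=eyes.camera_info(n); p,d=eyes.camera(n)
    cv2.imwrite(f"pics/{n}0.png",p[:,:,::-1]); np.savez(f"{n}0.npz",p=p,d=d,K=i["K"],R=i["R"],t=i["t"])
    print(n,i["K"],-i["R"].T@i["t"],i["R"])
E
```

```text
{'time': 0.0, 'q': array([-1.51248685e+00,  5.28463160e-01,  1.43391808e+00,  5.35586660e-06,
        1.18139960e+00, -1.78513618e-01]), 'joint_velocities': array([ 7.17064209e-05,  5.85351156e-04, -3.79396360e-04,  3.75872471e-04,
       -1.00580931e-05,  6.54006625e-04]), 'joint_torque': array([ 1.93703556e-03, -4.40037668e+01, -1.76590508e+01,  6.35377318e-02,
        5.83585293e-02, -1.62466481e-04]), 'position': array([ 0.14663493, -0.60719412,  0.40376804]), 'tool_rot': array([ 7.85688271e-01, -6.18621648e-01, -7.23919689e-04, -8.20354076e-04]), 'ft_force': array([ 0.33162089,  0.22076676, -0.14598515]), 'moment': array([-0.00270988,  0.00040415, -0.00638597]), 'grip_width': 0.08685390690183771}
scene [[423.92214681   0.         273.96393665]
 [  0.         423.92214681 209.33635219]
 [  0.           0.           1.        ]] [1.10692482 0.29563122 1.09196703] [[-3.68131770e-01  9.29773603e-01  2.15453643e-04]
 [ 7.56019727e-01  2.99471052e-01 -5.82023420e-01]
 [-5.41214534e-01 -2.14098424e-01 -8.13171994e-01]]
side [[476.0401502    0.         279.74920586]
 [  0.         476.0401502  207.90056232]
 [  0.           0.           1.        ]] [-0.4009265  -0.49242787  0.74770447] [[ 0.52528165 -0.85090316  0.00655789]
 [-0.48648311 -0.30662217 -0.81811798]
 [ 0.69814997  0.42655206 -0.57501301]]
wrist [[305.73560737   0.         278.27258027]
 [  0.         305.73560737 209.38175655]
 [  0.           0.           1.        ]] [ 0.2238766  -0.58757409  0.38384435] [[ 0.23539198 -0.97189863 -0.00191327]
 [-0.93133713 -0.22612998  0.28544067]
 [-0.27785204 -0.06540855 -0.95839447]]
```

View pics/scene0.png

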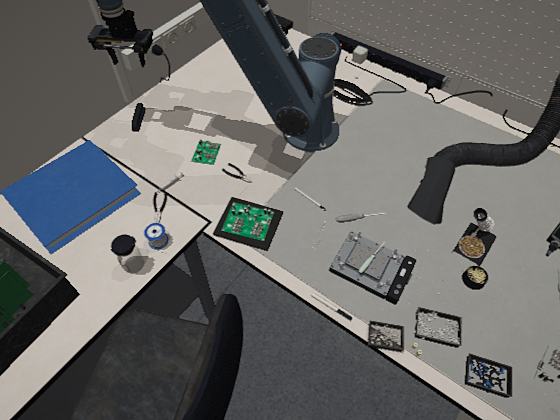

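View pics/side0.png

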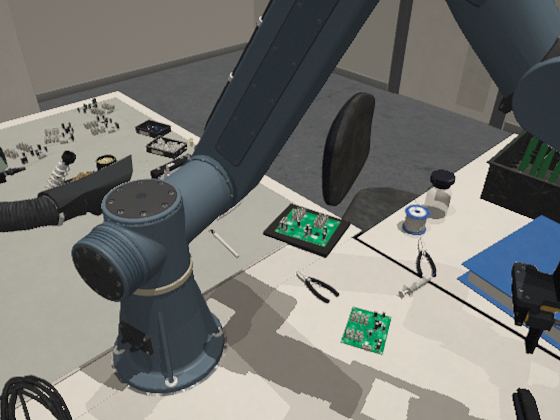

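View pics/wrist0.png

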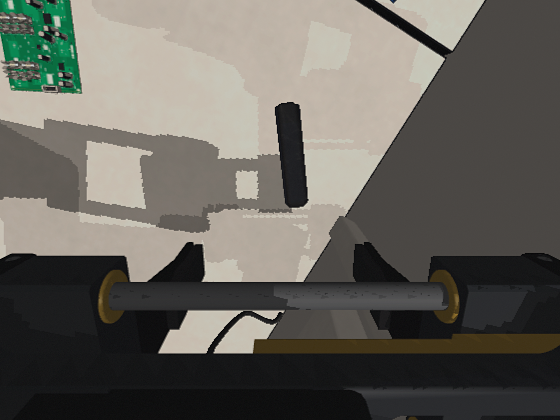

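```bash
cat > h.py <<'E'
import numpy as np,cv2
def load(n):
    z=np.load(n+".npz"); return z["p"],z["d"],z["K"],z["R"],z["t"]
def plane(px,z0,K,R,t):
    px=np.atleast_2d(px).astype(float)
    r=np.c_[(px[:,0]-K[0,2])/K[0,0],(px[:,1]-K[1,2])/K[1,1],np.ones(len(px))]@R
    c=-R.T@t
    return c+r*((z0-c[2])/r[:,2])[:,None]
def cloud(d,K,R,t):
    v,u=np.mgrid[:d.shape[0],:d.shape[1]]
    P=np.stack([(u-K[0,2])/K[0,0]*d,(v-K[1,2])/K[1,1]*d,d],-1)
    return (P-t)@R
def snap(n,name):
    from rig import eyes
    i=eyes.camera_info(n);p,d=eyes.camera(n)
    cv2.imwrite(f"pics/{name}.png",p[:,:,::-1]); np.savez(name+".npz",p=p,d=d,K=i["K"],R=i["R"],t=i["t"])
    return p,d,i["K"],i["R"],i["t"]
def proj(X,K,R,t):
    c=np.atleast_2d(X)@R.T+t; return c[:,:2]/c[:,2:]*K[0,0]+K[:2,2]
E
python3 - <<'E'
from h import *
p,d,K,R,t=load("scene0")
c=p[180:330,190:430]; cv2.imwrite("pics/sc_crop.png",cv2.resize(c,None,fx=3.3,fy=3.3,interpolation=cv2.INTER_CUBIC)[:,:,::-1])
P=cloud(d,K,R,t)
for n,(u,v) in dict(board=(250,222),jig=(370,265),drv=(372,257),decoy=(360,216),pl=(237,173),spool=(155,232),bd2=(206,152),mk=(332,306)).items(): print(n,P[v,u].round(3))
E
```

```text
board [ 0.46  -0.039  0.013]
jig [0.486 0.338 0.041]
drv [0.467 0.337 0.053]
decoy [0.316 0.269 0.015]
pl [ 0.285 -0.164 -0.002]
spool [ 0.608 -0.28   0.033]
bd2 [ 0.248 -0.298  0.012]
mk [0.626 0.274 0.008]
```

View pics/sc_crop.png

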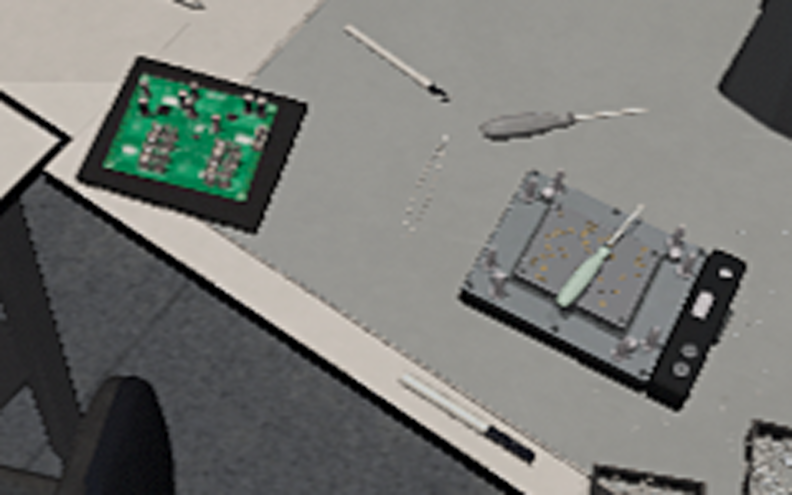

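```bash
python3 - <<'E'
from h import *
p,d,K,R,t=load("scene0")
P=cloud(d,K,R,t)
for n,(u,v) in dict(hose_tip=(425,205),hose=(440,165),hose2=(500,140),up=(555,100),jar=(123,240),jar2=(128,262),bowl=(475,275),lead=(400,280),lead2=(395,290)).items(): print(n,P[v,u].round(3))
E
```

```text
hose_tip [0.295 0.432 0.129]
hose [0.136 0.447 0.136]
hose2 [-0.2    0.649  0.003]
up [-0.208  0.732  0.203]
jar [ 0.701 -0.302  0.115]
jar2 [ 0.735 -0.282  0.063]
bowl [0.405 0.616 0.033]
lead [0.498 0.426 0.036]
lead2 [0.537 0.419 0.044]
```

step_arm:
  steps:
    - [-1,-0.96,-0.86,0,0,0,0]
    - [-1,-0.96,-0.86,0,0,0,0]
    - [-1,-0.96,-0.86,0,0,0,0]
    - [-1,-0.96,-0.86,0,0,0,0]
    - [-1,-0.96,-0.86,0,0,0,0]
    - [-1,-0.96,-0.86,0,0,0,0]
    - [-1,-0.96,-0.86,0,0,0,0]
    - [-1,-0.96,-0.86,0,0,0,0]
    - [-1,-0.96,-0.86,0,0,0,0]
    - [-1,-0.96,-0.86,0,0,0,0]

```text
time: 1.15
position: [0.2997, -0.3225, 0.4047]
tool_rot: [0.786, -0.619, -0.0, -0.0]
ft_force: [0.4, -0.0, -0.1]
grip_width: 0.0874
```

step_arm:
  steps:
    - [-1,-0.96,-0.86,0,0,0,0]
    - [-1,-0.96,-0.86,0,0,0,0]
    - [-1,-0.96,-0.86,0,0,0,0]
    - [-1,-0.96,-0.86,0,0,0,0]
    - [-1,-0.96,-0.86,0,0,0,0]
    - [-1,-0.96,-0.86,0,0,0,0]
    - [-1,-0.96,-0.86,0,0,0,0]
    - [-1,-0.96,-0.86,0,0,0,0]
    - [-1,-0.96,-0.86,0,0,0,0]
    - [-1,0,0,0,0,0,0]

```text
time: 2.15
position: [0.4376, -0.0659, 0.4047]
tool_rot: [0.787, -0.617, -0.0, -0.001]
ft_force: [-1.2, -1.2, 0.2]
grip_width: 0.0869
```

```bash
python3 - <<'E'
from h import *
from rig import status
o=status.get_obs();print(o["position"],o["tool_rot"],o["q"])
snap("wrist","w1")
E
```

```text
[ 0.43760713 -0.06585106  0.40468983] [ 7.87064682e-01 -6.16870245e-01 -8.62262625e-05 -5.28474492e-04] [-4.03201508e-01  2.82899293e-01  1.87082144e+00  1.27646968e-03
  9.87765567e-01  9.25615980e-01]
```

View pics/w1.png

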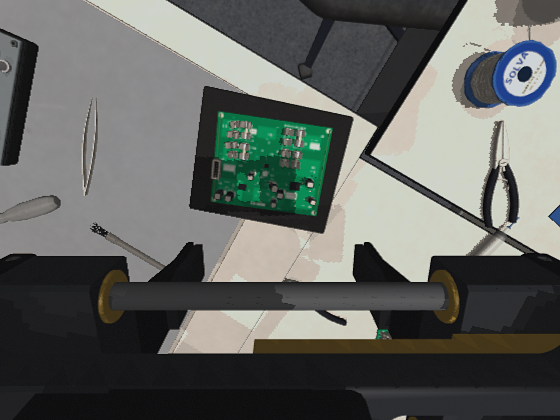

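```bash
cat >> h.py <<'E'
def fitboard(name,z=0.016,lo=(45,80,30),hi=(95,255,255),off=6):
    p,d,K,R,t=load(name)
    hsv=cv2.cvtColor(p,cv2.COLOR_RGB2HSV)
    m=cv2.inRange(hsv,lo,hi)
    m=cv2.morphologyEx(m,cv2.MORPH_CLOSE,np.ones((9,9)))
    n,l,s,c=cv2.connectedComponentsWithStats(m)
    i=1+np.argmax(s[1:,4]); ct=cv2.findContours((l==i).astype(np.uint8),0,2)[0][0].reshape(-1,2)
    W=plane(ct,z,K,R,t)[:,:2]
    r=cv2.minAreaRect((W*1000).astype(np.float32))
    return r,s[i]
E
python3 - <<'E'
from h import *
r,s=fitboard("w1");print(r,s)
p,d,K,R,t=load("w1")
P=cloud(d,K,R,t)
b=cv2.boxPoints(r)/1000
q=proj(np.c_[b,np.full(4,.016)],K,R,t)
print(b,q)
im=p[:,:,::-1].copy(); cv2.polylines(im,[np.round(q).astype(int)],1,(0,0,255))
cv2.imwrite("pics/w1c.png",cv2.resize(im[70:240,170:370],None,fx=3.5,fy=3.5))
E
```

```text
((459.09210205078125, -48.00780487060547), (109.76191711425781, 135.2436981201172), 5.730810642242432) [  210   111   123   105 10031]
[[ 0.39773306  0.01379594]
 [ 0.41123784 -0.1207718 ]
 [ 0.5204512  -0.10981155]
 [ 0.5069464   0.0247562 ]] [[209.62309208 201.46681168]
 [316.29417008 216.09771105]
 [332.9455888  127.29021342]
 [217.11005357 110.00856029]]
```

View pics/w1c.png

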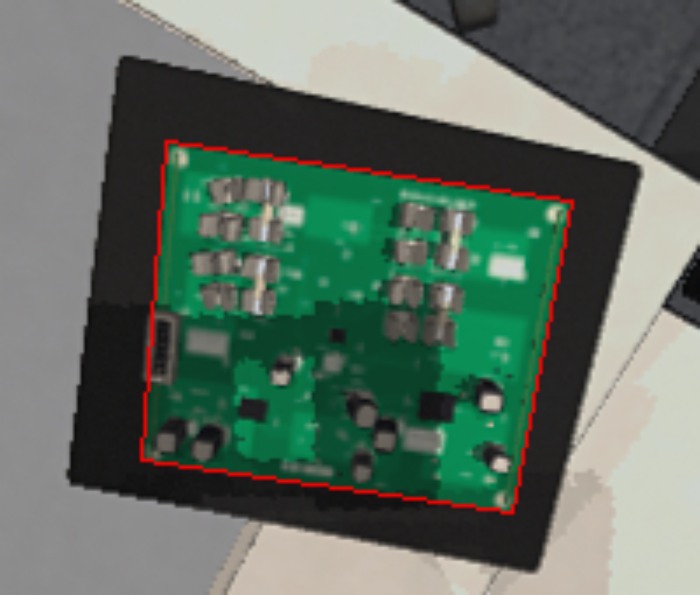

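step_arm:
  steps:
    - [-1,-0.98,-0.33,0,0,0,0]
    - [-1,-0.98,-0.33,0,0,0,0]
    - [-1,-0.98,-0.33,0,0,0,0]
    - [-1,-0.98,-0.33,0,0,0,0]
    - [-1,-0.98,-0.33,0,0,0,0]
    - [-1,-0.98,-0.33,0,0,0,0]
    - [-1,-0.98,-0.33,0,0,0,0]
    - [-1,-0.98,-0.33,0,0,0,0]
    - [-1,-0.98,-0.33,0,0,0,0]
    - [-1,-0.98,-0.33,0,0,0,0]

```text
time: 3.2
position: [0.4597, 0.1889, 0.4046]
tool_rot: [0.785, -0.619, 0.0, 0.0]
ft_force: [-0.1, -0.5, 0.7]
grip_width: 0.0867
```

step_arm:
  steps:
    - [-1,-0.98,-0.33,0,0,0,0]
    - [-1,-0.98,-0.33,0,0,0,0]
    - [-1,-0.98,-0.33,0,0,0,0]
    - [-1,-0.98,-0.33,0,0,0,0]
    - [-1,-0.6,-0.33,0,0,0,0]
    - [-1,0,0,0,0,0,0]
    - [-1,0,0,0,0,0,0]
    - [-1,0,0,0,0,0,0]
    - [-1,0,0,0,0,0,0]
    - [-1,0,0,0,0,0,0]

```text
time: 4.2
position: [0.4731, 0.3078, 0.4048]
tool_rot: [0.785, -0.619, 0.0, 0.0]
ft_force: [0.2, -0.4, -0.0]
grip_width: 0.0875
```

```bash
python3 - <<'E'
from h import *
from rig import status
o=status.get_obs();print(o["position"],o["tool_rot"],o["q"])
p,d,K,R,t=snap("wrist","w2")
cv2.imwrite("pics/w2b.png",cv2.resize(p[:,:,::-1],None,fx=1.4,fy=1.4))
E
```

```text
[0.47310277 0.30778256 0.40484752] [ 7.85349019e-01 -6.19053230e-01  2.65244782e-06  1.26700098e-04] [ 3.78842684e-01  4.45803229e-01  1.58661926e+00 -1.46825807e-04
  1.10938686e+00  1.71398126e+00]
```

View pics/w2b.png

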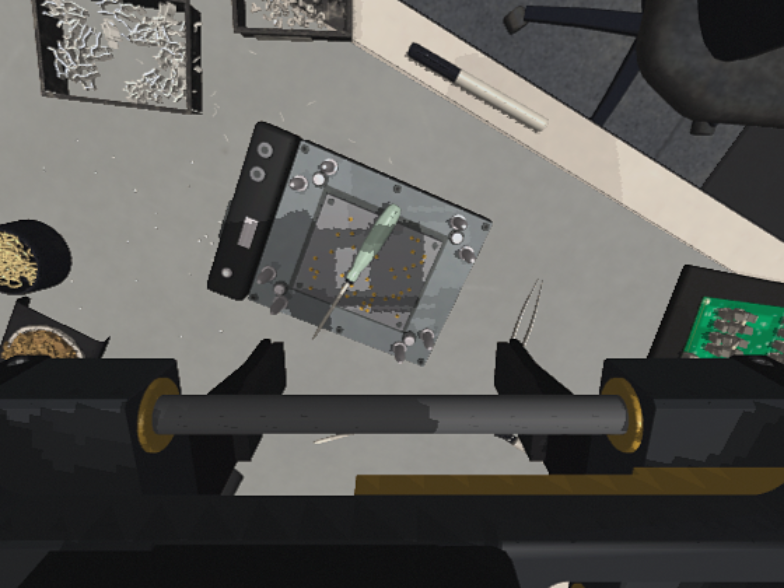

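```bash
python3 - <<'E'
from h import *
p,d,K,R,t=load("w2")
cv2.imwrite("pics/w2c.png",cv2.resize(p[80:270,140:360,::-1],None,fx=3.6,fy=3.1,interpolation=cv2.INTER_CUBIC))
cv2.imwrite("pics/w2c.png",cv2.resize(np.clip(p[80:265,140:360,::-1].astype(float)*1.5,0,255).astype(np.uint8),None,fx=3.2,fy=3.2,interpolation=cv2.INTER_CUBIC))
E
```

```text
(no output)
```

View pics/w2c.png

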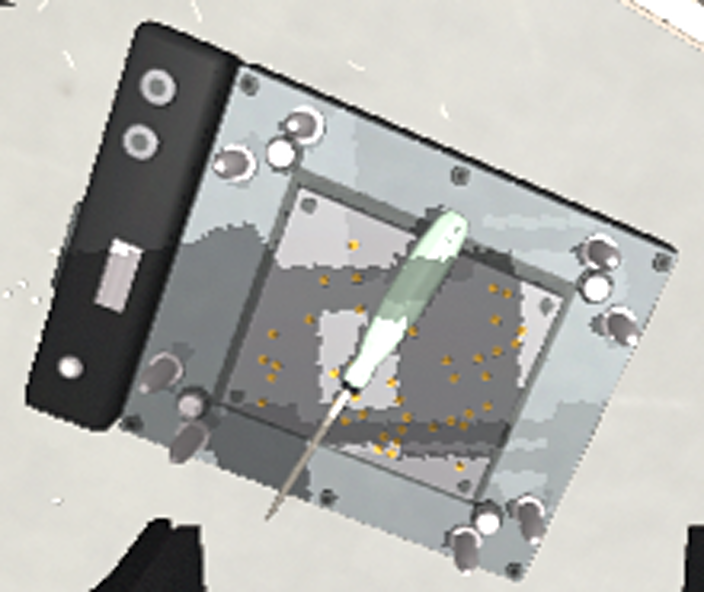

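```bash
cat >> h.py <<'E'
def rigid2(L,W):
    L=np.array(L,float);W=np.array(W,float)
    cl,cw=L.mean(0),W.mean(0); H=(L-cl).T@(W-cw)
    a=np.arctan2(H[0,1]-H[1,0],H[0,0]+H[1,1]); Rm=np.array([[np.cos(a),-np.sin(a)],[np.sin(a),np.cos(a)]])
    tt=cw-Rm@cl
    return a,tt,np.linalg.norm((L@Rm.T+tt)-W,axis=1)
E
python3 - <<'E'
from h import *
p,d,K,R,t=load("w2")
s=np.array([[281,153],[595,288],[488,520],[190,404]])/3.2+[140,80]-0.35
W=plane(s,.038,K,R,t)[:,:2]; L=[[.049,.06],[.049,-.06],[-.049,-.06],[-.049,.06]]
a,tt,e=rigid2(L,W);print("jig",a,np.degrees(a),tt,e,W)
# driver handle
hsv=cv2.cvtColor(p,cv2.COLOR_RGB2HSV)
m=np.zeros(p.shape[:2],np.uint8);m[140:206,240:295]=cv2.inRange(hsv,(40,25,60),(85,140,255))[140:206,240:295]
ct=max(cv2.findContours(m,0,2)[0],key=cv2.contourArea).reshape(-1,2)
W=plane(ct,.0515,K,R,t)[:,:2];r=cv2.minAreaRect((W*1000).astype(np.float32));print(r,len(ct))
tip=plane((np.array([268,518])/3.2+[140,80])[None],.0515,K,R,t);print("tip",tip)
print(cv2.boxPoints(r))
P=cloud(d,K,R,t);print(P[165,272],P[150,281])
E
```

```text
jig -0.1610246445918252 -9.226032532705661 [0.47034564 0.32810024] [0.00061161 0.00098162 0.00076216 0.00054398] [[0.52783744 0.37910742]
 [0.50835857 0.26167273]
 [0.41312183 0.27672222]
 [0.43206472 0.3948986 ]]
((489.8807678222656, 326.94500732421875), (13.37353801727295, 70.32656860351562), 69.8942642211914) 82
tip [[0.39998039 0.35689877 0.0515    ]]
[[454.56174 332.75327]
 [520.6026  308.57822]
 [525.1998  321.13675]
 [459.15894 345.3118 ]]
[0.50237123 0.32256012 0.05940555] [0.51972558 0.31691079 0.05735256]
```

```bash
python3 - <<'E'
from h import *
p,d,K,R,t=load("w2")
q=np.array([[540,280],[515,340],[548,128],[412,48],[686,268],[650,355],[600,235],[540,200],[318,442]])/1.4
print(plane(q,0,K,R,t).round(3))
p,d,K,R,t=load("scene0")
q=np.array([[445,138],[408,226],[445,97],[348,28],[483,135],[372,270],[400,380],[530,460],[642,112]])/3.3+[190,180]
print(plane(q,0,K,R,t).round(3))
E
```

```text
[[ 0.484  0.167  0.   ]
 [ 0.421  0.171  0.   ]
 [ 0.611  0.205 -0.   ]
 [ 0.642  0.331  0.   ]
 [ 0.526  0.04   0.   ]
 [ 0.437  0.037  0.   ]
 [ 0.536  0.129  0.   ]
 [ 0.553  0.192  0.   ]
 [ 0.263  0.335  0.   ]]
[[0.366 0.172 0.   ]
 [0.47  0.17  0.   ]
 [0.321 0.158 0.   ]
 [0.276 0.043 0.   ]
 [0.35  0.205 0.   ]
 [0.524 0.155 0.   ]
 [0.614 0.211 0.   ]
 [0.641 0.332 0.   ]
 [0.269 0.338 0.   ]]
```

step_arm:
  steps:
    - [0,0,0,0.6,0,0,0.83]
    - [0,0,0,0.9,0,0,0.83]
    - [0,0,0,0.9,0,0,0.83]
    - [0,0,0,0.9,0,0,0.83]
    - [0,0,0,0.9,0,0,0.83]
    - [0,-0.5,-0.13,0,0,0,0]
    - [0,-0.43,-0.13,0,0,0,0]
    - [0,0,0,0,0,0,0]
    - [0,0,0,0,0,0,0]
    - [0,0,0,0,0,0,0]

```text
time: 5.25
position: [0.4868, 0.3281, 0.3002]
tool_rot: [-0.576, 0.817, -0.0, 0.0]
ft_force: [-0.5, -0.2, 0.0]
grip_width: 0.0435
```

```bash
python3 - <<'E'
from h import *
from rig import status
o=status.get_obs();print(o["position"],o["tool_rot"],o["q"],o["grip_width"]); q=o["tool_rot"]; print(np.degrees(2*np.arctan2(q[1],q[0])))
p,d,K,R,t=snap("wrist","w3")
hsv=cv2.cvtColor(p,cv2.COLOR_RGB2HSV)
m=cv2.inRange(hsv,(40,25,60),(85,140,255))
for c in cv2.findContours(m,0,2)[0]:
    if cv2.contourArea(c)>150:
        W=plane(c.reshape(-1,2),.0515,K,R,t)[:,:2];r=cv2.minAreaRect((W*1000).astype(np.float32));print(r,cv2.boundingRect(c));print(cv2.boxPoints(r))
E
```

```text
[0.48679167 0.32813937 0.30022192] [-5.76255196e-01  8.17269804e-01 -6.91745248e-05  1.09572548e-04] [ 4.02918182e-01  6.13586195e-01  1.62207879e+00 -1.13528587e-04
  9.05684387e-01  2.31630256e+00] 0.04348034312091468
250.3751643178856
((490.0418701171875, 326.5968322753906), (13.36876392364502, 70.32347869873047), 70.08830261230469) (272, 174, 18, 86)
[[454.70563 332.28714]
 [520.8251  308.33694]
 [525.3781  320.90652]
 [459.25867 344.85672]]
```

View pics/w3.png

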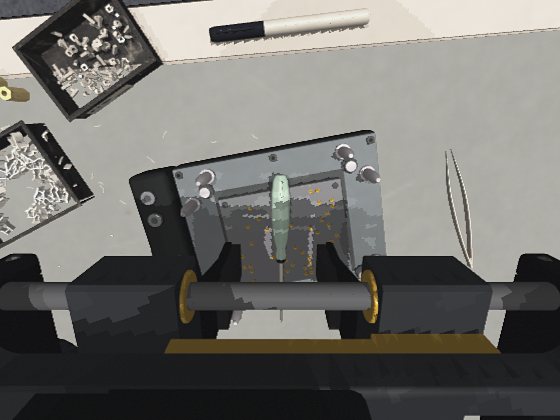

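step_arm:
  squeeze: 15
  steps:
    - [0,0,0,0.8,0,0,0]
    - [0,0,0,0.8,0,0,0]
    - [0,0,0,0.6,0,0,0]
    - [0,0,0,0.4,0,0,0]
    - [0,0,0,0.28,0,0,0]
    - [0,0,0,0,0,0,0]
    - [1,0,0,0,0,0,0]
    - [1,0,0,0,0,0,0]
    - [1,0,0,0,0,0,0]
    - [1,0,0,0,0,0,0]

```text
time: 6.3
position: [0.4871, 0.3284, 0.2282]
tool_rot: [-0.576, 0.817, -0.0, 0.0]
ft_force: [-0.0, -0.8, 0.5]
grip_width: 0.0197
```

step_arm:
  steps:
    - [1,0,0,0,0,0,0]
    - [1,0,0,0,0,0,0]
    - [1,0,0,0,0,0,0]
    - [1,0,0,-0.5,0,0,0]
    - [1,0,0,-0.8,0,0,0]
    - [1,0,0,-0.8,0,0,0]
    - [1,0,0,-0.8,0,0,0]
    - [1,0,0,-0.8,0,0,0]
    - [1,0,0,-0.3,0,0,0]
    - [1,0,0,0,0,0,0]

```text
time: 7.3
position: [0.4873, 0.3285, 0.3293]
tool_rot: [-0.576, 0.817, -0.0, 0.002]
ft_force: [-0.4, -0.2, -0.9]
grip_width: 0.0138
```

```bash
python3 - <<'E'
from h import *
from rig import status
o=status.get_obs();print(o["position"],o["tool_rot"],o["grip_width"],o["ft_force"])
snap("wrist","w4"); snap("scene","s4")
cv2.imwrite("pics/s4c.png",cv2.resize(load("s4")[0][170:320,250:450,::-1],None,fx=3.5,fy=3.5))
E
```

```text
[0.48726446 0.32850044 0.32928014] [-5.76240137e-01  8.17278860e-01 -3.09146469e-04  1.57268737e-03] 0.013771186229792048 [-0.41439138 -0.19055693 -0.93226183]
```

View pics/w4.png

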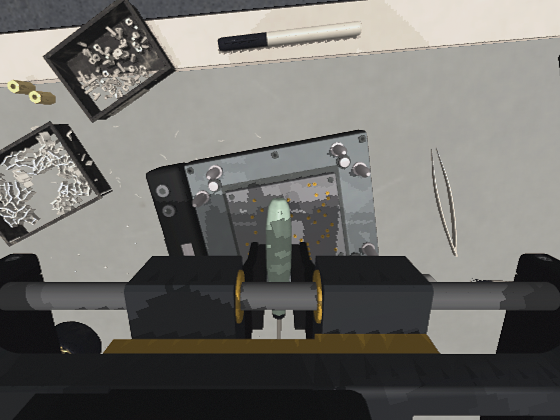

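View pics/s4c.png

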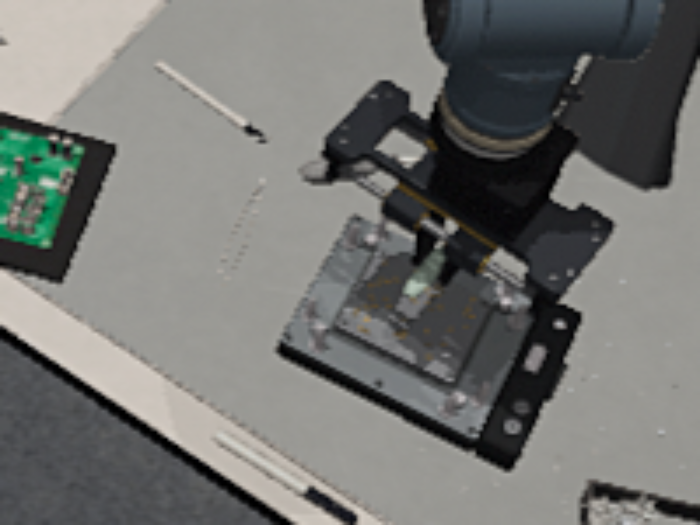

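step_arm:
  steps:
    - [1,0,0,0,0,0,-0.82]
    - [1,0,0,0,0,0,-0.82]
    - [1,0,0,0,0,0,-0.82]
    - [1,0.5,0.1,0,0,0,0]
    - [1,0.94,0.15,0,0,0,0]
    - [1,0.94,0.15,0,0,0,0]
    - [1,0.94,0.15,0,0,0,0]
    - [1,0.94,0.15,0,0,0,0]
    - [1,0.94,0.15,0,0,0,0]
    - [1,0.94,0.15,0,0,0,0]

```text
time: 8.4
position: [0.4612, 0.1732, 0.327]
tool_rot: [-0.706, 0.708, 0.001, -0.001]
ft_force: [0.5, -0.9, -0.7]
grip_width: 0.0135
```

step_arm:
  steps:
    - [1,0.94,0.15,0.3,0,0,0]
    - [1,0.94,0.15,0.6,0,0,0]
    - [1,0.92,0.15,0.8,0,0,0]
    - [1,0,0,0.8,0,0,0]
    - [1,0,0,0.8,0,0,0]
    - [1,0,0,0.7,0,0,0]
    - [1,0,0,0.5,0,0,0]
    - [1,0,0,0.3,0,0,0]
    - [1,0,0,0,0,0,0]
    - [1,0,0,0,0,0,0]

```text
time: 9.4
position: [0.4508, 0.1046, 0.2078]
tool_rot: [-0.707, 0.707, 0.0, -0.0]
ft_force: [-0.1, 0.5, 0.4]
grip_width: 0.0138
```

```bash
python3 - <<'E'
from h import *
from rig import status
o=status.get_obs();print(o["position"],o["tool_rot"],o["grip_width"],o["ft_force"])
snap("scene","s5")
cv2.imwrite("pics/s5c.png",cv2.resize(load("s5")[0][170:320,250:450,::-1],None,fx=3.5,fy=3.5))
E
```

```text
[0.4508299  0.10462527 0.20780656] [-7.07089368e-01  7.07124168e-01  1.25302243e-04 -1.48365692e-04] 0.01384184853407146 [-0.11262516  0.53668392  0.40713662]
```

View pics/s5c.png

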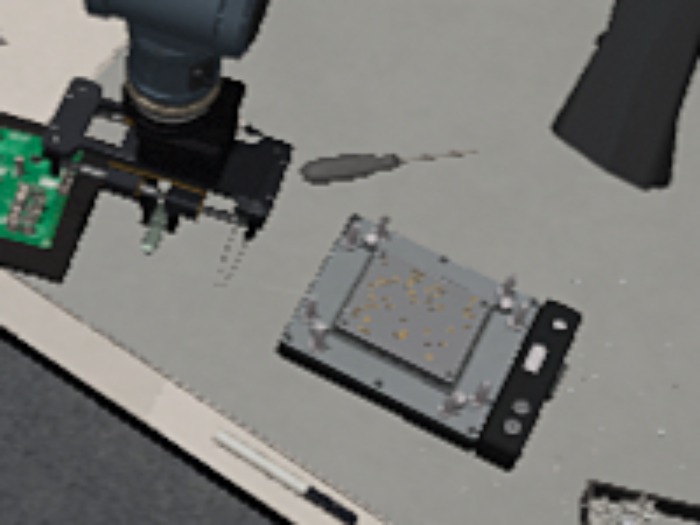

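step_arm:
  steps:
    - [1,0,0,0.4,0,0,0]
    - [1,0,0,0.3,0,0,0]
    - [1,0,0,0.19,0,0,0]
    - [1,0,0,0,0,0,0]
    - [0.5,0,0,0,0,0,0]
    - [0.3,0,0,0,0,0,0]
    - [0,0,0,0,0,0,0]
    - [0,0,0,0,0,0,0]
    - [0,0,0,0,0,0,0]
    - [0,0,0,0,0,0,0]

```text
time: 10.45
position: [0.451, 0.1048, 0.1856]
tool_rot: [0.707, -0.707, 0.0, -0.0]
ft_force: [-0.6, 0.1, -0.4]
grip_width: 0.0425
```

step_arm:
  steps:
    - [0,0,0,-0.5,0,0,0]
    - [0,0,0,-1,0,0,0]
    - [0,0,0,-1,0,0,0]
    - [0,0,0,-1,0,0,0]
    - [0,0,0,-1,0,0,0]
    - [0,0,0,-1,0,0,0]
    - [0,0,0,-1,0,0,0]
    - [0,0,0,0,0,0,0]
    - [0,0,0,0,0,0,0]
    - [0,0,0,0,0,0,0]

```text
time: 11.45
position: [0.4504, 0.1048, 0.3471]
tool_rot: [0.707, -0.707, -0.001, 0.001]
ft_force: [0.3, -0.3, -0.4]
grip_width: 0.0436
```

```bash
python3 - <<'E'
from h import *
from rig import status
o=status.get_obs();print(o["position"],o["tool_rot"],o["grip_width"],o["ft_force"])
snap("wrist","w6"); snap("scene","s6")
cv2.imwrite("pics/s6c.png",cv2.resize(load("s6")[0][170:320,250:450,::-1],None,fx=3.5,fy=3.5))
print(fitboard("w6"))
E
```

```text
[0.45041004 0.10477545 0.34708063] [ 0.70739766 -0.70681488 -0.00079974  0.00079639] 0.043593158999765486 [ 0.27712753 -0.26589682 -0.41825373]
(((459.365966796875, -46.99919891357422), (109.78948974609375, 135.1101837158203), 5.811615467071533), array([  360,   128,   137,   115, 12342], dtype=int32))
```

View pics/w6.png

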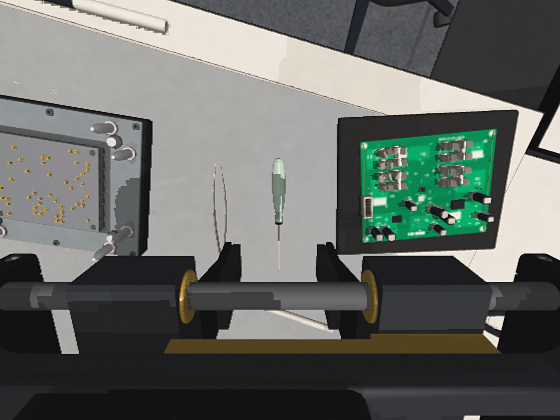

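View pics/s6c.png

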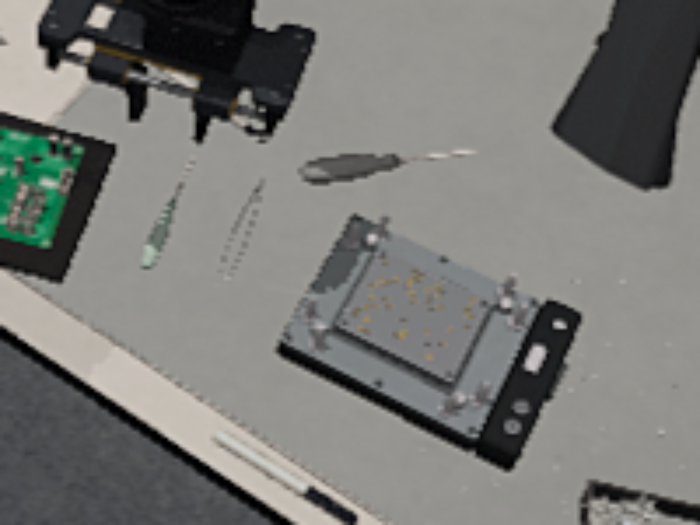

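step_arm:
  steps:
    - [0,0.6,-0.18,0,0,0,0]
    - [0,0.9,-0.18,0,0,0,0]
    - [0,0.9,-0.18,0,0,0,0]
    - [0,0.9,-0.18,0.4,0,0,0]
    - [0,0.9,-0.18,0.6,0,0,0]
    - [0,0.9,-0.18,0.6,0,0,0]
    - [0,0.9,-0.18,0.6,0,0,0]
    - [0,0.94,-0.2,0.6,0,0,0]
    - [0,0,0,0.68,0,0,-0.72]
    - [0,0,0,0,0,0,0]

```text
time: 12.55
position: [0.4867, -0.0692, 0.2583]
tool_rot: [0.741, -0.671, -0.003, 0.001]
ft_force: [-0.4, -1.3, -0.2]
grip_width: 0.0434
```

```bash
python3 - <<'E'
from h import *
from rig import status
o=status.get_obs();print(o["position"],o["tool_rot"],o["grip_width"],o["ft_force"]);q=o["tool_rot"]; print(np.degrees(2*np.arctan2(q[1],q[0])))
p,d,K,R,t=snap("wrist","w7")
c,a=np.array([.4592,-.0475]),np.radians(5.77);Rm=np.array([[np.cos(a),-np.sin(a)],[np.sin(a),np.cos(a)]])
im=p[:,:,::-1].copy()
def poly(L,z,col):
    W=np.c_[np.array(L)/1000@Rm.T+c,np.full(len(L),z)]; cv2.polylines(im,[np.round(proj(W,K,R,t)).astype(int)],1,col)
poly([[55,67.5],[55,-67.5],[-55,-67.5],[-55,67.5]],.016,(0,0,255))
for y in(-24,38): poly([[48,y+12],[48,y-12],[3,y-12],[3,y+12]],.030,(0,255,255))
cv2.imwrite("pics/w7o.png",cv2.resize(im,None,fx=1.4,fy=1.4))
P=cloud(d,K,R,t)
m=(abs(P[...,0]-.487)<.03)&(abs(P[...,1]+.069)<.02)&(P[...,2]<.06);print(np.percentile(P[m][:,2],[5,50,90,97]))
E
```

```text
[ 0.48673597 -0.06916843  0.258322  ] [ 0.74143608 -0.67101533 -0.00309373  0.00117893] 0.04343782929056103 [-0.40813956 -1.25985774 -0.17466429]
-84.29152205268142
[0.01310509 0.01485565 0.02878367 0.03099738]
```

View pics/w7o.png

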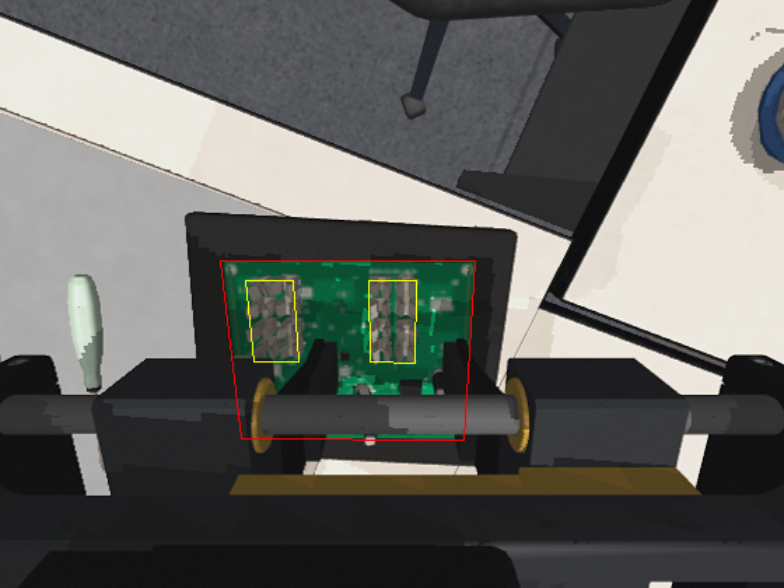

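step_arm:
  squeeze: 45
  steps:
    - [0,0,0,0.7,0,0,0]
    - [0,0,0,0.7,0,0,0]
    - [0,0,0,0.4,0,0,0]
    - [0,0,0,0.25,0,0,0]
    - [0,0,0,0.16,0,0,0]
    - [0,0,0,0,0,0,0]
    - [0,0,0,0,0,0,0]
    - [0,0,0,0,0,0,0]
    - [0,0,0,0,0,0,0]
    - [0,0,0,0,0,0,0]

```text
time: 13.6
position: [0.4877, -0.0687, 0.206]
tool_rot: [0.742, -0.67, 0.0, -0.0]
ft_force: [1.0, 0.4, -0.3]
grip_width: 0.0433
```

step_arm:
  squeeze: 45
  steps:
    - [0,0,0,0.1,0,0,0]
    - [0,0,0,0.08,0,0,0]
    - [0,0,0,0,0,0,0]
    - [1,0,0,0,0,0,0]
    - [1,0,0,0,0,0,0]
    - [1,0,0,0,0,0,0]
    - [1,0,0,0,0,0,0]
    - [1,0,0,0,0,0,0]
    - [1,0,0,0,0,0,0]
    - [1,0,0,0,0,0,0]

```text
time: 14.6
position: [0.4877, -0.0687, 0.2013]
tool_rot: [0.742, -0.67, 0.0, -0.0]
ft_force: [0.6, -0.7, -0.0]
grip_width: 0.0232
```

step_arm:
  steps:
    - [1,0,0,-0.2,0,0,0]
    - [1,0,0,-0.4,0,0,0]
    - [1,0,0,-0.6,0,0,0]
    - [1,0,0,-0.7,0,0,0]
    - [1,0,0,-0.7,0,0,0]
    - [1,0,0,-0.7,0,0,0]
    - [1,0,0,-0.6,0,0,0]
    - [1,0,0,-0.3,0,0,0]
    - [1,0,0,0,0,0,0]
    - [1,0,0,0,0,0,0]

```text
time: 15.6
position: [0.4873, -0.0686, 0.3062]
tool_rot: [0.742, -0.67, -0.0, 0.0]
ft_force: [-0.6, -0.4, -1.1]
grip_width: 0.023
```

```bash
python3 - <<'E'
from h import *
from rig import status
o=status.get_obs();print(o["position"],o["tool_rot"],o["grip_width"],o["ft_force"],o["moment"])
snap("wrist","w8");snap("side","d8"); snap("scene","s8")
cv2.imwrite("pics/d8c.png",cv2.resize(load("d8")[0][100:310,200:480,::-1],None,fx=2.5,fy=2.5))
cv2.imwrite("pics/s8c.png",cv2.resize(load("s8")[0][130:280,170:370,::-1],None,fx=3.5,fy=3.5))
E
```

```text
[ 0.48733314 -0.0685554   0.30620276] [ 7.42021209e-01 -6.70376389e-01 -1.36742540e-04  5.36447227e-05] 0.02295743163122038 [-0.59793451 -0.42905481 -1.14264144] [-0.0478555  -0.05151596  0.00656096]
```

View pics/w8.png

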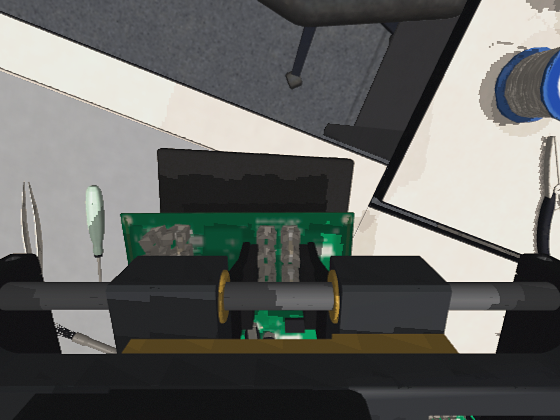

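View pics/s8c.png

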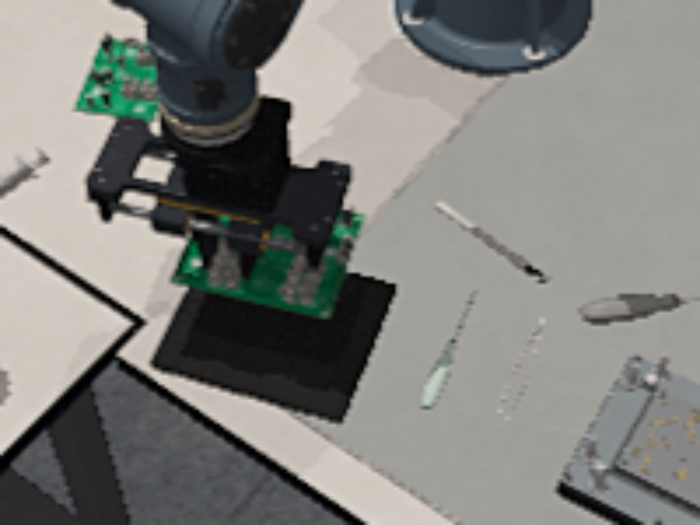

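View pics/d8c.png

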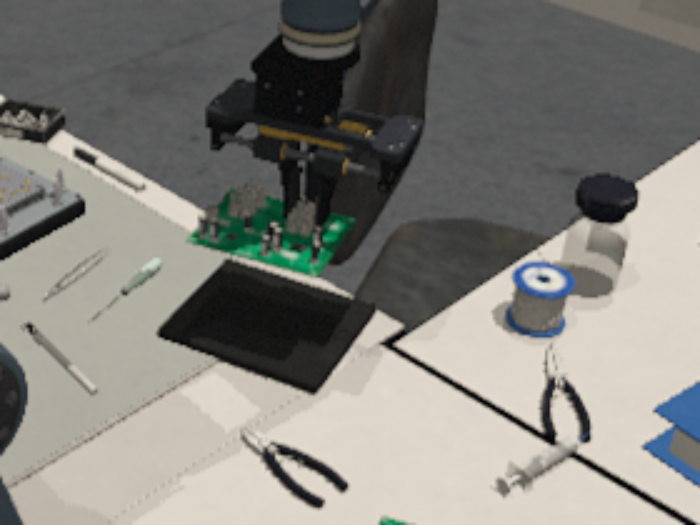

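```bash
python3 - <<'E'
from h import *
p,d,K,R,t=load("w8")
P=cloud(d,K,R,t)
hsv=cv2.cvtColor(p,cv2.COLOR_RGB2HSV);m=(cv2.inRange(hsv,(50,100,30),(90,255,255))>0)&(d>0)&(P[...,2]>.11)&(P[...,2]<.13)
Q=P[m];
for _ in range(3):
    A=np.c_[Q[:,:2]-Q[:,:2].mean(0),np.ones(len(Q))];x=np.linalg.lstsq(A,Q[:,2],rcond=None)[0];r=Q[:,2]-A@x;print(x,r.std(),len(Q),Q[:,:2].mean(0));Q=Q[abs(r)<.002]
for n in ("w8",):
    m2=(cv2.inRange(hsv,(50,100,30),(90,255,255)))
    ys,xs=np.where(m2[205:250,100:370]>0)
    # front edge: per col first row
    f=[(u,np.where(m2[200:250,u]>0)[0][0]+200) for u in range(135,345) if (m2[200:250,u]>0).any()]
    f=np.array(f);c=np.polyfit(f[:,0],f[:,1],1);print("edge",c)
    rows=np.arange(214,238)
    for v in (216,220,225,230): 
        xs=np.where(m2[v,100:380]>0)[0]+100; print(v,xs.min(),xs.max())
    L=plane([(121,np.polyval(c,121)),(353,np.polyval(c,353))],.121,K,R,t);print(L,np.linalg.norm(L[0]-L[1]))
c0,a=np.array([.4592,-.0475])+[-.0004,.0001],np.radians(5.77);Rm=np.array([[np.cos(a),-np.sin(a)],[np.sin(a),np.cos(a)]])
W=np.array([[.055,.0675],[.055,-.0675]])@Rm.T+c0;print(W,proj(np.c_[W,[.121]*2],K,R,t))
E
```

```text
[ 0.00217064 -0.00084791  0.11910086] 0.0007076925998413494 7727 [ 0.4932893  -0.04866047]
[ 0.00313192 -0.00078278  0.11909242] 0.0006049837670268429 7673 [ 0.49328835 -0.04855902]
[ 0.00313192 -0.00078278  0.11909242] 0.0006049837670268429 7673 [ 0.49328835 -0.04855902]
edge [-6.30982886e-03  2.13944537e+02]
216 121 353
220 121 352
225 122 352
230 123 352
[[ 0.50600062  0.02387029  0.121     ]
 [ 0.52025664 -0.10654502  0.121     ]] 0.13119217919209233
[[ 0.5067352   0.02528746]
 [ 0.52030748 -0.10902857]] [[118.4095437  211.70173558]
 [357.3567884  212.06062471]]
```

step_arm:
  steps:
    - [1,0,0,0,0,0,0.94]
    - [1,0,0,0,0,0,0.94]
    - [1,-0.4,0.06,0,0,0,0]
    - [1,-0.7,0.1,0,0,0,0]
    - [1,-0.95,0.14,0,0,0,0]
    - [1,-0.95,0.14,0,0,0,0]
    - [1,-0.95,0.14,0,0,0,0]
    - [1,-0.95,0.14,0,0,0,0]
    - [1,-0.95,0.14,0,0,0,0]
    - [1,-0.95,0.14,0,0,0,0]

```text
time: 16.75
position: [0.4897, 0.1048, 0.3057]
tool_rot: [-0.649, 0.761, 0.001, -0.001]
ft_force: [0.2, -0.0, -1.9]
grip_width: 0.023
```

step_arm:
  steps:
    - [1,-0.95,0.14,0,0,0,0]
    - [1,-0.95,0.14,0,0,0,0]
    - [1,-0.95,0.14,0,0,0,0]
    - [1,-0.95,0.14,0,0,0,0]
    - [1,-0.95,0.14,0,0,0,0]
    - [1,-0.95,0.14,0,0,0,0]
    - [1,-0.95,0.14,0,0,0,0]
    - [1,-0.7,0.1,0,0,0,0]
    - [1,-0.43,0.08,0,0,0,0]
    - [1,0,0,0,0,0,0]

```text
time: 17.75
position: [0.4924, 0.301, 0.3059]
tool_rot: [-0.649, 0.761, 0.0, -0.0]
ft_force: [-0.2, -0.9, -0.4]
grip_width: 0.0227
```

```bash
python3 - <<'E'
from h import *
from rig import status
o=status.get_obs();print(o["position"],o["tool_rot"],o["grip_width"],o["ft_force"],o["moment"],o["q"]);q=o["tool_rot"]; print(np.degrees(2*np.arctan2(q[1],q[0])))
p=snap("wrist","w9")[0]; cv2.imwrite("pics/w9b.png",cv2.resize(p[100:300,60:460,::-1],None,fx=2,fy=2))
E
```

```text
[0.49239673 0.30097796 0.30593668] [-6.49003684e-01  7.60785247e-01  7.17918250e-05 -1.44789253e-04] 0.022720832998788288 [-0.1848415  -0.94069402 -0.38956977] [-0.01142027 -0.00116623  0.01992851] [3.55095758e-01 5.94578810e-01 1.64375387e+00 4.48147567e-05
 9.03581271e-01 2.08411242e+00]
260.9330532878495
```

View pics/w9b.png

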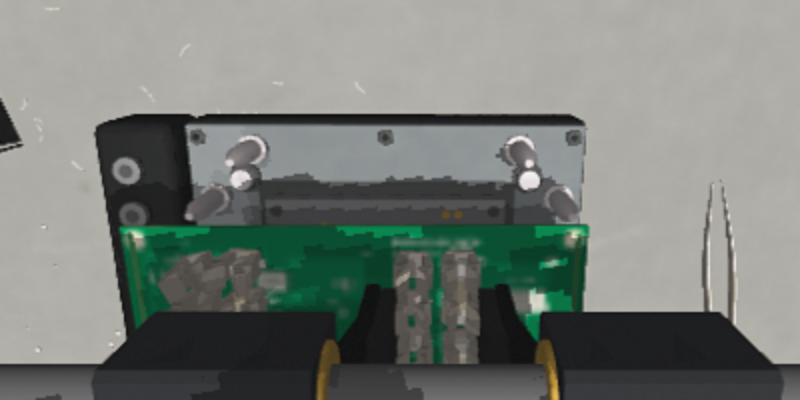

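```bash
python3 - <<'E'
from h import *
p,d,K,R,t=load("w9")
S=plane(np.array([[240,179],[529,180]])/2+[60,100],.038,K,R,t)[:,:2]
a,tt,e=rigid2([[.049,.06],[.049,-.06]],S);print("jig",np.degrees(a),tt,e,S)
hsv=cv2.cvtColor(p,cv2.COLOR_RGB2HSV);m2=cv2.inRange(hsv,(50,100,30),(90,255,255))
for v in (214,216,218,220,225,230,240): 
    xs=np.where(m2[v,100:380]>0)[0]+100; print(v,xs.min(),xs.max())
f=np.array([(u,np.where(m2[200:250,u]>0)[0][0]+200) for u in range(130,350)]);c=np.polyfit(f[:,0],f[:,1],1);print(c)
for z in (.119,.121):
    for xs in ((120.5,353.5),(119.5,354.5)):
        B=plane([(x,np.polyval(c,x)) for x in xs],z,K,R,t)[:,:2]
        a,tt,e=rigid2([[.055,.0675],[.055,-.0675]],B);print("board",z,np.degrees(a),tt,e)
# pins at (61,56) tips z .061
c0,a=np.array([.4703,.3281]),np.radians(-9.23);Rm=np.array([[np.cos(a),-np.sin(a)],[np.sin(a),np.cos(a)]])
W=np.array([[.061,.056],[.061,-.056],[.04,.0735],[.04,-.0735]])@Rm.T+c0
print(proj(np.c_[W,[.061]*4],K,R,t)*2-[120,200],proj(np.c_[W,[.030]*4],K,R,t)*2-[120,200])
E
```

```text
jig -9.221378174341597 [0.46958496 0.3278622 ] [2.51358809e-05 2.51358809e-05] [[0.52756265 0.37920976]
 [0.50834077 0.26081019]]
214 119 353
216 120 353
218 120 353
220 120 352
225 121 352
230 122 352
240 124 351
[-4.25609845e-03  2.13723881e+02]
board 0.119 -8.762516688662505 [0.4690336  0.32957082] [0.00091339 0.00091339]
board 0.119 -8.762516688662497 [0.4690337  0.32957143] [0.00034183 0.00034183]
board 0.121 -8.762516688662494 [0.46960247 0.32919361] [0.0017115 0.0017115]
board 0.121 -8.762516688662494 [0.46960256 0.32919421] [0.00114679 0.00114679]
[[227.74337012 159.6376974 ]
 [527.94739584 160.72940398]
 [187.1739575  213.55129896]
 [571.08149549 214.91576838]] [[251.81108666 145.41470491]
 [517.42896077 146.38643061]
 [215.26337842 193.58036298]
 [555.94850906 194.801634  ]]
```

step_arm:
  steps:
    - [1,0.05,-0.02,0.2,0,0,0.04]
    - [1,0,0,0.4,0,0,0]
    - [1,0,0,0.5,0,0,0]
    - [1,0,0,0.5,0,0,0]
    - [1,0,0,0.25,0,0,0]
    - [1,0,0,0.1,0,0,0]
    - [1,0,0,0,0,0,0]
    - [1,0,0,0,0,0,0]
    - [1,0,0,0,0,0,0]
    - [1,0,0,0,0,0,0]

```text
time: 18.8
position: [0.4932, 0.2986, 0.258]
tool_rot: [-0.646, 0.764, -0.0, 0.001]
ft_force: [-0.3, -1.1, -1.1]
grip_width: 0.023
```

```bash
python3 - <<'E'
from h import *
from rig import status
o=status.get_obs();print(o["position"],o["tool_rot"],o["grip_width"],o["ft_force"],o["moment"]);q=o["tool_rot"]; print(np.degrees(2*np.arctan2(q[1],q[0])))
p,d,K,R,t=snap("wrist","w10"); cv2.imwrite("pics/w10b.png",cv2.resize(p[130:290,80:400,::-1],None,fx=2.5,fy=2.5,interpolation=cv2.INTER_CUBIC))
snap("scene","s10");cv2.imwrite("pics/s10c.png",cv2.resize(load("s10")[0][210:320,310:450,::-1],None,fx=5,fy=5,interpolation=cv2.INTER_CUBIC))
hsv=cv2.cvtColor(p,cv2.COLOR_RGB2HSV);m2=cv2.inRange(hsv,(50,100,30),(90,255,255))
f=np.array([(u,np.where(m2[200:250,u]>0)[0][0]+200) for u in range(150,330)]);c=np.polyfit(f[:,0],f[:,1],1);print(c,f[:,1].min(),f[:,1].max())
for v in (214,216,218,220,225,230): 
    xs=np.where(m2[v,100:380]>0)[0]+100; print(v,xs.min(),xs.max())
E
```

```text
[0.4931978  0.2985787  0.25799731] [-6.45806723e-01  7.63500750e-01 -1.69522772e-04  5.03024768e-04] 0.02302647575929489 [-0.33111715 -1.1489163  -1.14264126] [ 0.00860482 -0.08769218 -0.00256591]
260.45238911304585
[-7.21318559e-03  2.14266447e+02] 212 213
214 119 354
216 119 354
218 120 353
220 120 353
225 121 352
230 123 352
```

View pics/w10b.png

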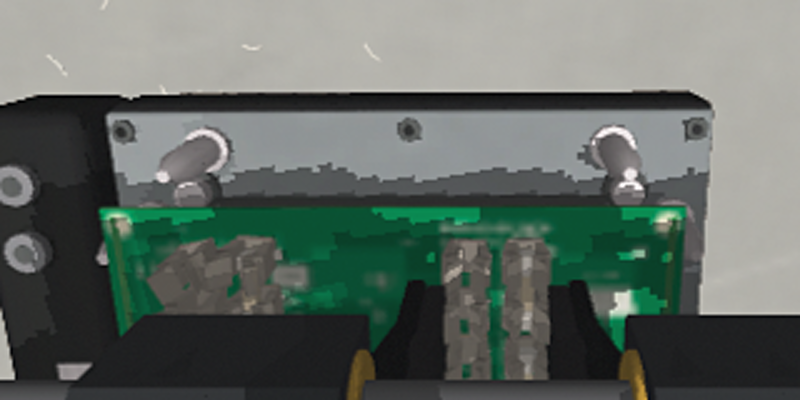

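View pics/s10c.png

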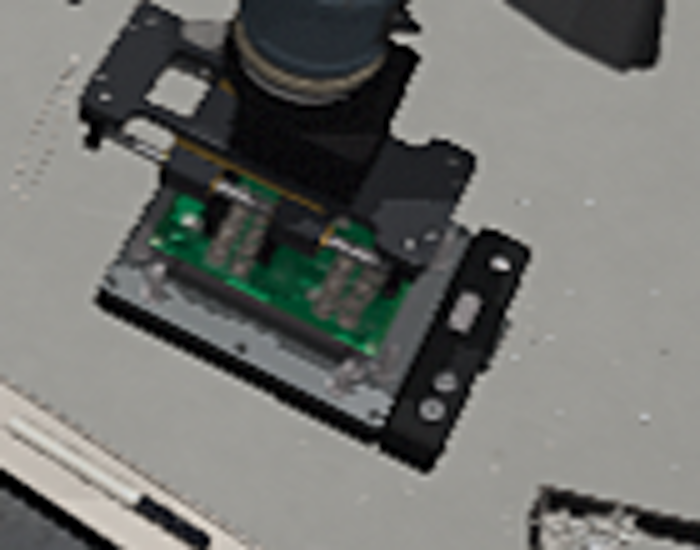

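```bash
python3 - <<'E'
from h import *
from rig import status
o=status.get_obs();q=o["tool_rot"];print(o["position"],np.degrees(2*np.arctan2(q[1],q[0])))
p,d,K,R,t=load("w10")
S=plane(np.array([[163,176],[630,174]])/2.5+[80,130],.0605,K,R,t)[:,:2]
a,tt,e=rigid2([[.061,.056],[.061,-.056]],S);print("jig pins",np.degrees(a),tt,e)
c=[-7.2e-3,214.27]
for z in (.0705,.072):
        B=plane([(x,np.polyval(c,x)) for x in (118.5,355)],z,K,R,t)[:,:2]
        a,tt,e=rigid2([[.055,.0675],[.055,-.0675]],B);print("board",z,np.degrees(a),tt,e)
P=cloud(d,K,R,t)
hsv=cv2.cvtColor(p,cv2.COLOR_RGB2HSV);m=(cv2.inRange(hsv,(50,100,30),(90,255,255))>0)&(P[...,2]>.06)&(P[...,2]<.08);print(np.median(P[m][:,2]))
p,d,K,R,t=snap("wrist","w11")
hsv=cv2.cvtColor(p,cv2.COLOR_RGB2HSV);m2=cv2.inRange(hsv,(50,100,30),(90,255,255))
f=np.array([(u,np.where(m2[200:250,u]>0)[0][0]+200) for u in range(150,330)]);print(np.polyfit(f[:,0],f[:,1],1))
o=status.get_obs();q=o["tool_rot"];print(o["position"],np.degrees(2*np.arctan2(q[1],q[0])))
E
```

```text
[0.49311231 0.29852469 0.25786181] 260.45410897882414
jig pins -9.232781080755588 [0.46906815 0.32786463] [8.85297671e-05 8.85297671e-05]
board 0.0705 -9.052876633952268 [0.47022516 0.32755395] [0.00034349 0.00034349]
board 0.072 -9.052876633952256 [0.4706463  0.32726542] [0.00026397 0.00026397]
0.0708928948709982
[-7.35207877e-03  2.14271934e+02]
[0.49309538 0.29852836 0.25781219] 260.4544621254235
```

step_arm:
  steps:
    - [1,-0.03,0.04,0,0,0,0]
    - [1,0,0,0,0,0,0]
    - [1,0,0,0.1,0,0,0]
    - [1,0,0,0.15,0,0,0]
    - [1,0,0,0.15,0,0,0]
    - [1,0,0,0.1,0,0,0]
    - [1,0,0,0,0,0,0]
    - [1,0,0,0,0,0,0]
    - [1,0,0,0,0,0,0]
    - [1,0,0,0,0,0,0]

```text
time: 19.95
position: [0.4923, 0.2994, 0.2452]
tool_rot: [-0.646, 0.764, -0.0, 0.0]
ft_force: [0.1, 0.4, -1.3]
grip_width: 0.0229
```

```bash
python3 - <<'E'
from h import *
from rig import status
o=status.get_obs();q=o["tool_rot"];print(o["position"],np.degrees(2*np.arctan2(q[1],q[0])),o["ft_force"],o["moment"])
p,d,K,R,t=snap("wrist","w12"); cv2.imwrite("pics/w12b.png",cv2.resize(p[130:290,80:400,::-1],None,fx=2.5,fy=2.5,interpolation=cv2.INTER_CUBIC))
hsv=cv2.cvtColor(p,cv2.COLOR_RGB2HSV);m2=cv2.inRange(hsv,(50,100,30),(90,255,255))
f=np.array([(u,np.where(m2[200:250,u]>0)[0][0]+200) for u in range(150,330)]);print(np.polyfit(f[:,0],f[:,1],1))
E
```

```text
[0.4922847  0.29939563 0.24515082] 260.4469676595086 [ 0.13426269  0.41968921 -1.34338533] [ 0.00893104  0.00900232 -0.05044591]
[-7.38294392e-03  2.14268215e+02]
```

View pics/w12b.png

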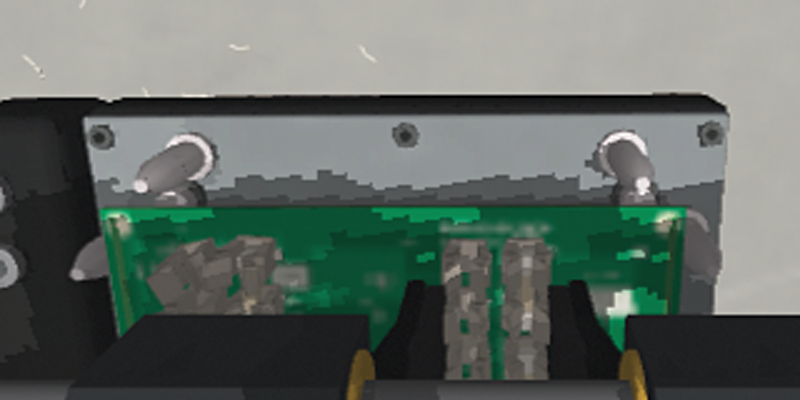

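```bash
python3 - <<'E'
from h import *
p,d,K,R,t=load("w12")
P=cloud(d,K,R,t)
hsv=cv2.cvtColor(p,cv2.COLOR_RGB2HSV);m=(cv2.inRange(hsv,(50,100,30),(90,255,255))>0)&(P[...,2]>.05)&(P[...,2]<.07)
Q=P[m]
for _ in range(3):
    A=np.c_[Q[:,:2]-Q[:,:2].mean(0),np.ones(len(Q))];x=np.linalg.lstsq(A,Q[:,2],rcond=None)[0];r=Q[:,2]-A@x;print(x,r.std());Q=Q[abs(r)<.0015]
z=x[2]
S=plane(np.array([[141,187],[643,186],[77,275]])/2.5+[80,130],.0605,K,R,t)[:,:2]
a,tt,e=rigid2([[.061,.056],[.061,-.056],[.04,.0735]],S);print("jig pins",np.degrees(a),tt,e)
for zz in (z,z+.001):
        B=plane([(x,214.27-.0074*x) for x in (118.8,355)],zz,K,R,t)[:,:2]
        a,tt,e=rigid2([[.055,.0675],[.055,-.0675]],B);print("board",zz,np.degrees(a),tt,e)
u,v=int(141/2.5+80),int(187/2.5+130); print(P[v-2:v+3,u-2:u+3,2].round(4))
E
```

```text
[ 0.00209468 -0.00162732  0.05805209] 0.0007402112968949782
[ 0.00342338 -0.00184258  0.05804375] 0.0005737908278556925
[ 0.00347901 -0.00186478  0.05804375] 0.0005728766734394133
jig pins -9.36731398340698 [0.46865641 0.32813084] [7.00664295e-05 2.78078508e-04 2.48762384e-04]
board 0.0580437464911018 -9.054308893787743 [0.46931786 0.32814158] [8.16072098e-05 8.16072098e-05]
board 0.0590437464911018 -9.054308893787788 [0.46959923 0.32795   ] [0.00032287 0.00032287]
[[0.0603 0.0612 0.0615 0.0615 0.0612]
 [0.0612 0.0618 0.061  0.0607 0.0607]
 [0.0617 0.0614 0.0614 0.0618 0.0608]
 [0.063  0.061  0.0607 0.0607 0.0604]
 [0.0291 0.0608 0.0608 0.0615 0.0608]]
```

step_arm:
  steps:
    - [1,0,0.025,0,0,0,0.025]
    - [1,0,0,0,0,0,0]
    - [1,0,0,0.08,0,0,0]
    - [1,0,0,0.08,0,0,0]
    - [1,0,0,0.08,0,0,0]
    - [1,0,0,0.08,0,0,0]
    - [1,0,0,0.08,0,0,0]
    - [1,0,0,0,0,0,0]
    - [1,0,0,0,0,0,0]
    - [1,0,0,0,0,0,0]

```text
time: 21.0
position: [0.4916, 0.2995, 0.2351]
tool_rot: [-0.644, 0.765, -0.0, 0.0]
ft_force: [-0.6, 0.0, -1.5]
grip_width: 0.023
```

```bash
python3 - <<'E'
from h import *
from rig import status
o=status.get_obs();q=o["tool_rot"];print(o["position"],np.degrees(2*np.arctan2(q[1],q[0])),o["ft_force"],o["moment"],o["grip_width"])
p,d,K,R,t=snap("wrist","w13"); cv2.imwrite("pics/w13b.png",cv2.resize(p[130:290,80:400,::-1],None,fx=2.5,fy=2.5,interpolation=cv2.INTER_CUBIC))
P=cloud(d,K,R,t)
hsv=cv2.cvtColor(p,cv2.COLOR_RGB2HSV);m=(cv2.inRange(hsv,(50,100,30),(90,255,255))>0)&(P[...,2]>.035)&(P[...,2]<.06)
Q=P[m]
for _ in range(3):
    A=np.c_[Q[:,:2]-Q[:,:2].mean(0),np.ones(len(Q))];x=np.linalg.lstsq(A,Q[:,2],rcond=None)[0];r=Q[:,2]-A@x;Q=Q[abs(r)<.0015]
print(x)
E
```

```text
[0.49163137 0.2994802  0.23506345] 260.248087534024 [-0.57473171  0.01018501 -1.53372524] [ 0.00306229  0.00648127 -0.01861919] 0.023036158084931344
[ 0.00291836 -0.00183286  0.04793596]
```

View pics/w13b.png

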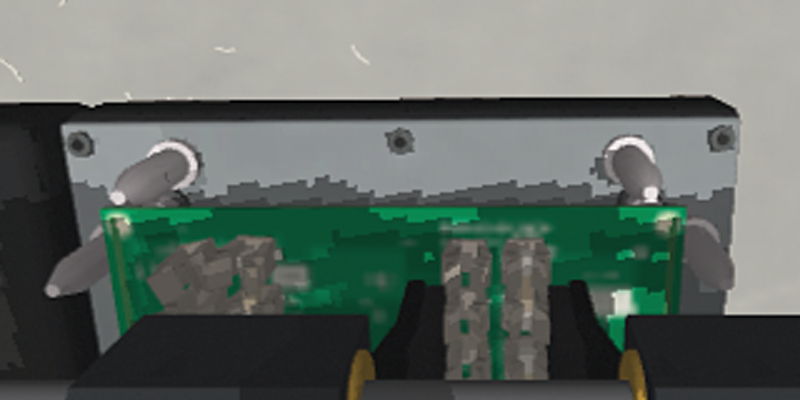

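step_arm:
  steps:
    - [1,0,0,0.04,0,0,0]
    - [1,0,0,0.04,0,0,0]
    - [1,0,0,0.04,0,0,0]
    - [1,0,0,0.04,0,0,0]
    - [1,0,0,0.04,0,0,0]
    - [1,0,0,0,0,0,0]
    - [1,0,0,0,0,0,0]
    - [1,0,0,0,0,0,0]
    - [1,0,0,0,0,0,0]
    - [1,0,0,0,0,0,0]

```text
time: 22.05
position: [0.4917, 0.2995, 0.2304]
tool_rot: [-0.644, 0.765, -0.0, 0.0]
ft_force: [-1.4, -1.0, 4.6]
grip_width: 0.023
```

```bash
cat > chk.py <<'E'
from h import *
from rig import status
import sys
o=status.get_obs();q=o["tool_rot"];print(o["position"],np.degrees(2*np.arctan2(q[1],q[0])),o["ft_force"],o["moment"],o["grip_width"])
n=sys.argv[1]
p,d,K,R,t=snap("wrist",n); cv2.imwrite(f"pics/{n}b.png",cv2.resize(p[130:290,80:400,::-1],None,fx=2.5,fy=2.5,interpolation=cv2.INTER_CUBIC))
P=cloud(d,K,R,t)
hsv=cv2.cvtColor(p,cv2.COLOR_RGB2HSV);m=(cv2.inRange(hsv,(50,100,30),(90,255,255))>0)&(P[...,2]>.03)&(P[...,2]<.055)
Q=P[m]
for _ in range(3):
    A=np.c_[Q[:,:2]-Q[:,:2].mean(0),np.ones(len(Q))];x=np.linalg.lstsq(A,Q[:,2],rcond=None)[0];r=Q[:,2]-A@x;Q=Q[abs(r)<.0015]
print("board top slope,z",x)
E
python3 chk.py w14
```

```text
[0.49167257 0.29946491 0.23042714] 260.24836764519705 [-1.43600697 -1.04843454  4.60448312] [-0.08228444  0.24866197 -0.0177124 ] 0.02303856829269468
board top slope,z [-0.0002003   0.00100092  0.04332653]
```

step_arm:
  steps:
    - [1,0,0,0.03,0,0,0]
    - [1,0,0,0.03,0,0,0]
    - [1,0,0,0.03,0,0,0]
    - [1,0,0,0.03,0,0,0]
    - [1,0,0,0,0,0,0]
    - [1,0,0,0,0,0,0]
    - [1,0,0,0,0,0,0]
    - [1,0,0,0,0,0,0]
    - [1,0,0,0,0,0,0]
    - [1,0,0,0,0,0,0]

```text
time: 23.1
position: [0.4916, 0.2995, 0.2278]
tool_rot: [-0.644, 0.765, -0.0, 0.0]
ft_force: [-1.9, -1.2, 6.7]
grip_width: 0.0228
```

```bash
python3 chk.py w15
```

```text
[0.49163254 0.29947192 0.22781122] 260.2527113661656 [-1.91749853 -1.22263328  6.68219362] [-0.135549    0.31211314  0.05176511] 0.02283129617087304
board top slope,z [-0.00078091  0.00087831  0.04074427]
```

step_arm:
  steps:
    - [1,0,0,0.02,0,0,0]
    - [1,0,0,0.02,0,0,0]
    - [1,0,0,0,0,0,0]
    - [1,0,0,0,0,0,0]
    - [1,0,0,0,0,0,0]
    - [1,0,0,0,0,0,0]
    - [1,0,0,0,0,0,0]
    - [1,0,0,0,0,0,0]
    - [1,0,0,0,0,0,0]
    - [1,0,0,0,0,0,0]

```text
time: 24.15
position: [0.4916, 0.2995, 0.2272]
tool_rot: [-0.644, 0.765, -0.0, 0.0]
ft_force: [-2.4, -1.7, 10.5]
grip_width: 0.0227
```

```bash
python3 chk.py w16
```

```text
[0.49161367 0.29949099 0.22724392] 260.25546781639844 [-2.4076517  -1.74591952 10.4523068 ] [-0.16776197  0.38799289  0.04104952] 0.022725828045060622
board top slope,z [-0.00035316  0.00055548  0.04021769]
```

step_arm:
  steps:
    - [1,0,0,0.02,0,0,0]
    - [1,0,0,0.02,0,0,0]
    - [1,0,0,0,0,0,0]
    - [1,0,0,0,0,0,0]
    - [1,0,0,0,0,0,0]
    - [1,0,0,0,0,0,0]
    - [1,0,0,0,0,0,0]
    - [1,0,0,0,0,0,0]
    - [1,0,0,0,0,0,0]
    - [1,0,0,0,0,0,0]

```text
time: 25.2
position: [0.4916, 0.2995, 0.2272]
tool_rot: [-0.645, 0.765, -0.0, 0.0]
ft_force: [-3.8, -2.2, 17.1]
grip_width: 0.023
```

```bash
python3 chk.py w17
```

```text
[0.4915645  0.29946764 0.22715861] 260.25933522336504 [-3.7509694  -2.21110636 17.13820629] [-0.27087015  0.64696976  0.03901371] 0.022979335786604913
board top slope,z [0.00025313 0.00044755 0.04017017]
```

step_arm:
  steps:
    - [1,0,0,0.02,0,0,0]
    - [1,0,0,0.01,0,0,0]
    - [1,0,0,0,0,0,0]
    - [1,0,0,0,0,0,0]
    - [1,0,0,0,0,0,0]
    - [1,0,0,0,0,0,0]
    - [1,0,0,0,0,0,0]
    - [1,0,0,0,0,0,0]
    - [1,0,0,0,0,0,0]
    - [1,0,0,0,0,0,0]

```text
time: 26.25
position: [0.4915, 0.2995, 0.2272]
tool_rot: [-0.645, 0.765, -0.0, 0.001]
ft_force: [-4.5, -2.8, 21.7]
grip_width: 0.0227
```

```bash
python3 chk.py w18; python3 - <<'E'
from h import *
p=snap("scene","s18")[0]; cv2.imwrite("pics/s18c.png",cv2.resize(p[170:320,250:450,::-1],None,fx=3.5,fy=3.5,interpolation=cv2.INTER_CUBIC))
E
```

```text
[0.49154685 0.29948473 0.22715034] 260.26372727391237 [-4.45949295 -2.76262521 21.7335933 ] [-0.39673344  0.78943313 -0.08287582] 0.022685286955069234
board top slope,z [-0.00024782  0.00068187  0.04014169]
```

View pics/w18b.png

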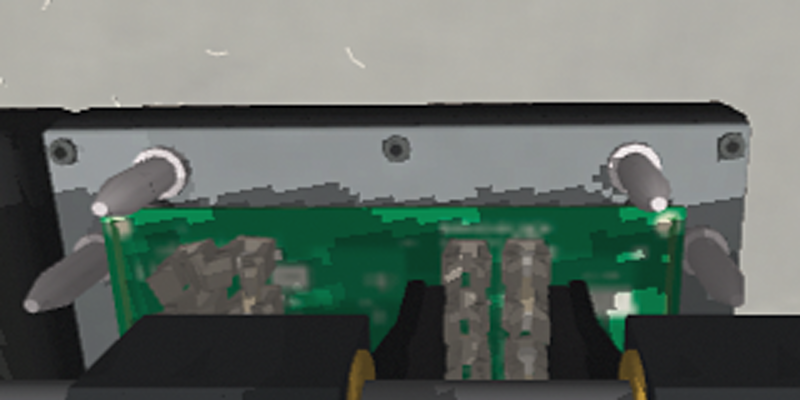

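View pics/s18c.png

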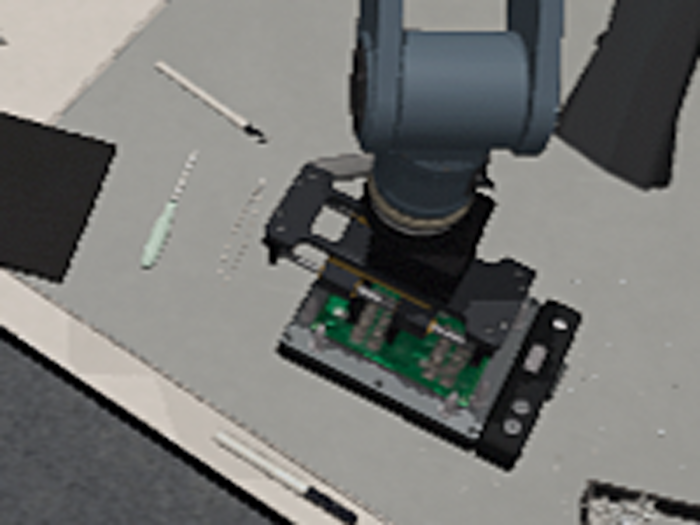

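```bash
python3 - <<'E'
from rig import status, robot
o=status.get_obs();print(o["time"],o["ft_force"],abs(o["joint_velocities"]).max())
print(robot.hand_in())
E
```

```text
26.35 [-4.31471199 -1.66170907 21.50739321] 0.001851446084525329
the job is handed in; nothing more can be done
None
```

I laid the small pale-green screwdriver flat on the bench, between the foam pad and the tweezers and clear of the jig. I then gripped the larger board by `clips_right` and set it components-up between the guide pins, socket towards the lead box. I pressed it down by small force-watched steps, and the arm was still holding it there when I handed in at about 26 s.

**Last checks before handing in:**
- **Height:** the board's top measured 40.1 mm above the bench; fully seated should be 40 mm.
- **Tilt:** below 0.001 rad.
- **Position:** the last comparison with the pins, made just as the board reached the pin tips, showed it within about 1 mm and 0.3° of the nest. I then trimmed it by a further 0.6 mm and 0.2°.
- **Force:** the arm was pushing down with about 21.5 N. The height stopped changing while the push rose, so the board was on the stops, with an estimated 13 N on them.
- **Bench:** the final scene picture showed the screwdriver still flat on the bench. The marker and tweezers looked unmoved; the spool, pliers and syringe were not in that picture.

**Disagreements:** camera and arm readings of the board's height in the hand differed by about 2 mm, and estimates of the jig's x position by up to about 1.5 mm. I went by the board's position relative to the pins, and by force for the final press. I did not measure the probe travel or the force on each stop post directly.

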